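# Hold the lamination anchor over the limb model

### The job

Slide the cream-coloured limb model down over the upright mandrel of the bench stand until its base rests fully on the collar, lowering it without a drop, and let go of it. Then take the pylon adapter by its tube, carry it over the things on the bench and hold it upright and centred over the model's rounded end, two of its four arms in line with the long direction of the model's oval, with about 10 mm of air between its anchor plate and the model, so that a colleague can pack filler paste underneath. Finish while still holding it there in the gripper, steady; it must never touch the model, and the bottle, the cup and the tape roll are to be left where they stand.

Things in the scene. Friction and masses are not known exactly. Their poses are not given: they have to be found in the camera images.
- model: Cream limb model, rigid foam, 0.3 kg, 150 mm tall, rounded end up. Origin: centre of flat underside, z up. Oval, long along its x: foot flange 110 (x) by 98 (y) by 12 mm; 80 to 124 mm up the sides are vertical, 70 mm (x) by 53 mm (y), nearly flat on +y and -y: grip here across y; then it rounds over to the crown. Blind hole, 28 mm diameter, 80 mm deep, in the middle of the underside.
- model_crown (a point): Highest point of the limb model's rounded end, on its axis, 150 mm above its underside. Axes as the model's.
- stand: Steel bench stand, fixed. Origin: centre of its foot on the bench, z up; yaw does not matter. Round foot 110 mm across, 10 mm high; post; round collar 60 mm across, top face 50 mm above the bench; above it an upright mandrel, 25 mm diameter, up to 112 mm above the bench, its last 8 mm tapering to 15 mm diameter.
- stand_seat (a point): Centre of the collar's top face, 50 mm above the bench, on the mandrel's axis: the model's underside rests here when it is fully on.
- adapter: Pylon adapter, metal, 0.26 kg, upright on 4 arm tips. Origin: on its axis at arm-tip level, z up. Four like arms along its +x, -x, +y, -y, 14 mm wide, slope down from the plate to tips 43 mm off the axis (any quarter turn is as good); plate 48 mm across at 20 to 26 mm; clamp 39 mm across up to 62 mm with an ear to 27 mm at +x; plain tube 30 mm diameter from 62 to 145 mm: grip it.
- adapter_plate (a point): Centre of the underside of the adapter's anchor plate, 20 mm above the level of the arm tips, on the axis. Axes as the adapter's.
- bottle: White resin bottle, 60 mm across, 125 mm tall, standing; origin at the centre of its underside. Leave alone.
- cup: White mixing cup, 68 mm across the rim, 85 mm tall, empty; origin at the centre of its underside. Leave alone.
- tape: Tan roll of tape lying flat, 90 mm across, 25 mm high; origin at the centre of its underside. Leave alone.
Mind the look-alikes: they are no part of the job. Leave any blue or red look-alike of the stand alone.

How it is judged:
On the way, in this order (a step that is already met when the one before it is completed fails the run):
1. the limb model sits fully on the stand's collar, over the mandrel, and the fingers have let go of it (z of model in the frame of stand_seat between -0.004 and 0.004 m and horizontal distance between model and stand_seat below 0.005 m and angle between model's own z axis and vertical below 0.06 rad and contact force between the fingers and model below 0.1 N), for 0.3 s.
2. the adapter is lifted off the bench (height (world z) of adapter above 0.05 m and contact force between the fingers and adapter above 1 N), for 0.1 s.
At the end, for the whole second after the job is handed in: Model fully on the stand (within 4 mm of the collar, 5 mm of its axis), released. Adapter held by the fingers alone, still, upright within 0.08 rad, plate 4 to 17 mm above the crown and within 7 mm of it sideways, arms within 0.17 rad of the oval's directions, not touching the model (all of step 1 and z of adapter_plate in the frame of model_crown between 0.004 and 0.017 m and horizontal distance between adapter_plate and model_crown below 0.007 m and angle between adapter's own z axis and vertical below 0.08 rad and (angle between the x axis of adapter and the x axis of model, either way round below 0.17 rad or angle between the y axis of adapter and the x axis of model, either way round below 0.17 rad) and contact force between adapter and model below 0.1 N and contact force between the fingers and adapter above 1 N and linear speed of adapter below 0.02 m/s and angular speed of adapter below 0.15 rad/s); the arm keeps its last pose, push and grip.
It fails at once if the adapter touches the model (contact force between adapter and model above 1 N).
It fails at once if the bottle, cup or tape roll is pushed from its place (by more than 30 mm) (distance of any of bottle, cup, tape from where it was at the start of the episode above 0.03 m).
It fails at once if the model is dropped down the mandrel (faster than 0.5 m/s) (horizontal distance between model and stand_seat below 0.015 m and z of model in the frame of stand_seat below 0.06 m and linear speed of model above 0.5 m/s).
It fails at once if the bottle or cup is tipped (angle between any of bottle, cup's own z axis and vertical above 0.4 rad).
It also fails if it takes over 72 s, if anything falls off the work surface, if the arm or the gripper's body presses on something with over 40 N, if the wrist force passes 120 N, or if a joint passes its speed limit or range.

### The arm

A 6-joint arm with a two-finger parallel gripper is mounted at the origin on the work surface. World frame = base frame: x ahead of the robot, y to its left, z up, the work surface at z = 0. Lengths are in m, angles in rad, forces in N, time in s.
With the tool pointing down it reaches from about 0.35 to 1 m from the base axis. Payload 7.1 kg.
Tool frame: the origin (TCP) lies between the finger pads; the fingertips stand 22 mm ahead of it and the grasp point (between the pads) lies 3 mm ahead of it; x points along the fingers, y is the direction in which the jaws open and shut, and the axes are right-handed (so a half turn about x gives the same grasp; the last joint's range is limited). The gripper opens to 85 mm and grips with 20 to 120 N. Pads are 22 mm wide; open, the fingers measure 114 mm over their backs; the gripper's body (76 mm by 85 mm) begins 54 mm behind the grasp point. The pads swing forward as they close: fully open they stand 13 mm farther back than shut.
Start: joints at [-1.239, 0.423, 1.63, -0, 1.089, -0.019], TCP at [0.215, -0.587, 0.253] pointing down, gripper open.
Joint ranges: [-3, 3], [-0.9, 2.11], [0.09, 2.58], [-1.31, 4.45], [0.11, 2.69], [-2.54, 2.54]. Speed limits (rad/s): [2.39, 2.39, 3.01, 3.14, 3.14, 3.14].

### API

Orientations are given as a rotation vector (axis times angle).
In Python, from rig import manip gives the robot as it stands. The module is installed in compiled form; this text tells all that it offers. Calls block until the motion is done:
- manip.move_to(position, orientation): joint-space move of the TCP to a pose.
- manip.servo_line(position, orientation=None, rate=0.15): straight line of the TCP; orientation=None keeps the orientation; rate is the mean speed in m/s.
- manip.set_joints(angles): joint-space move.
- manip.command_gripper(opening, f_grip=None): finger opening in m; f_grip is the grip in N (None keeps the last); returns when the fingers have stopped.
- manip.hold(seconds).
- manip.solve_ik(position, orientation): joint angles nearest the present ones, or None.
- manip.camera(name): name is "scene" or "top" or "wrist"; returns a dict with "image" (420x560x3 uint8, red, green, blue), "fx", "fy", "cx", "cy" (pixels), "cam_to_world" (4x4, takes a point from camera to world coordinates); the wrist camera has in their place "mount" (4x4, takes a point from camera to tool coordinates, whose origin is the TCP and whose axes are the tool frame's). Camera axes: x right, y down, z forward; pixel columns grow to the right and rows downward; lengths in m; the calibration is good to about 2 mm. A picture is of the moment at which its call begins: read the wrist's pose just before it. There is no depth.
A pose or a line that the arm cannot do raises manip.IKError and nothing moves.
- manip.sign_off(): hands the job in, once; it reports no verdict.
Readings, each from a call of its own:
- manip.get_time(): time.
- manip.get_joint_positions(): joint angles.
- manip.get_joint_vel(): joint speeds.
- manip.get_tau(): joint torques, N m.
- manip.get_position(): TCP position.
- manip.get_ee_rot(): TCP orientation.
- manip.get_contact_force(): force on the tool from outside, world axes, zero at the start.
- manip.get_torque(): the same for the moment, N m.
- manip.get_width(): finger opening in m.
Only numpy, scipy, OpenCV 4.12 (cv2) and the standard library are available. Lean on these libraries where they do the work, as an engineer would, in place of code of your own. Each camera call takes 0.05 s, during which the arm holds its last target.

## Working session

There is one attempt and no reset: what is moved stays moved. The work goes in short steps, each a Python script; the robot and the scene stay as the last script left them, time stands still between calls to the robot, and variables do not carry over. Pictures are saved under pics/ and viewed, and the job is handed in when it is done.

```bash
mkdir -p pics; ls; python3 - <<'E'
from rig import manip
import cv2,numpy as np,json
for n in ("scene","top","wrist"):
    p=manip.get_position();r=manip.get_ee_rot()
    c=manip.camera(n)
    cv2.imwrite(f"pics/{n}0.png",c["image"][:,:,::-1])
    print(n,c["fx"],c["fy"],c["cx"],c["cy"]);print(np.round(c.get("cam_to_world",c.get("mount")),4).tolist())
print(p,r,manip.get_time(),manip.get_width())
E
```

```text
pics
scene 382.3029495967481 382.3029495967481 275.33396484580084 215.9063275935115
[[0.74, 0.4673, -0.4838, 1.0186], [0.6723, -0.4933, 0.5519, -0.4651], [0.0193, -0.7337, -0.6792, 0.7209], [0.0, 0.0, 0.0, 1.0]]
top 383.86986752397775 383.86986752397775 281.3954841008929 209.22695869131076
[[-0.1215, -0.9696, 0.2125, 0.3935], [-0.9926, 0.1181, -0.0284, 0.0196], [0.0025, -0.2144, -0.9767, 1.0782], [0.0, 0.0, 0.0, 1.0]]
wrist 315.2897412523289 315.2897412523289 281.14785463415086 215.00313585367263
[[0.0001, -0.2972, 0.9548, -0.1205], [1.0, -0.0003, -0.0002, -0.0013], [0.0003, 0.9548, 0.2972, -0.0764], [0.0, 0.0, 0.0, 1.0]]
[ 0.21466014 -0.58647708  0.25262763] [ 2.03093255  0.36139262 -2.03138054] 0.15 0.08506406483732751
```

View pics/scene0.png

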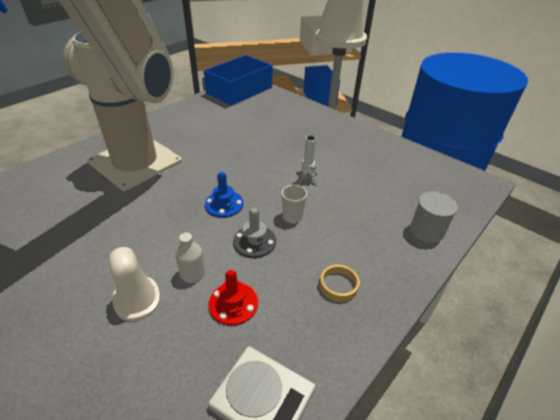

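View pics/top0.png

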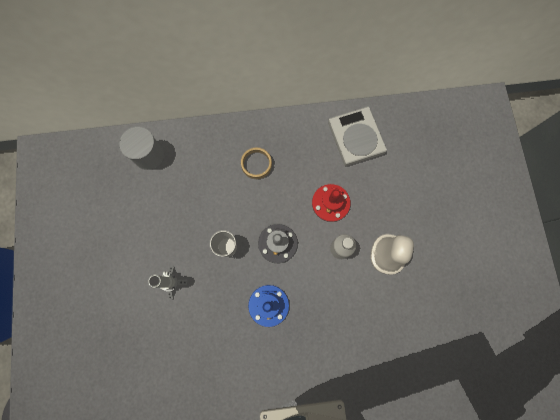

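View pics/wrist0.png

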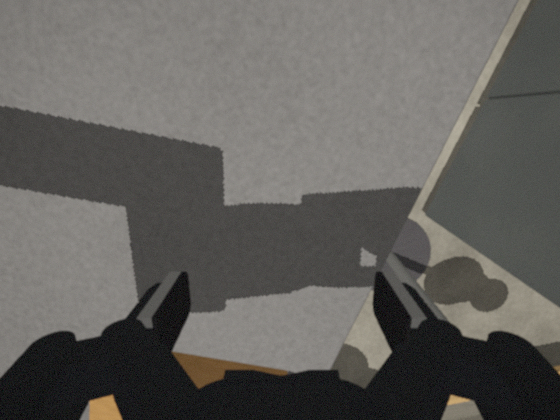

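The scene shows the model at the lower left (about 130,280), the bottle at 190,258, the grey stand at 255,230 with blue and red look-alikes, the cup at 292,205 and the adapter at 309,160. In the top view the model is at (392,253), the stand at (278,242), the adapter at (165,282), the cup at (223,243) and the tape at (256,163). I'll enlarge these.

```bash
cat > h.py <<'E'
import numpy as np,cv2
from scipy.spatial.transform import Rotation as R
from rig import manip
def ray(c,u,v,T=None):
    T=c["cam_to_world"] if T is None else T
    d=T[:3,:3]@np.array([(u-c["cx"])/c["fx"],(v-c["cy"])/c["fy"],1]);return T[:3,3],d
def atz(c,u,v,z,T=None):
    o,d=ray(c,u,v,T);return o+d*(z-o[2])/d[2]
def proj(c,p,T=None):
    T=c["cam_to_world"] if T is None else T
    q=np.linalg.inv(T)@np.append(p,1);return np.array([c["fx"]*q[0]/q[2]+c["cx"],c["fy"]*q[1]/q[2]+c["cy"]])
def wcam():
    p=manip.get_position();r=manip.get_ee_rot();c=manip.camera("wrist")
    T=np.eye(4);T[:3,:3]=R.from_rotvec(r).as_matrix();T[:3,3]=p
    c["cam_to_world"]=T@c["mount"];return c
def ori(phi):  # tool down, jaw direction y at angle phi in the world xy
    x=np.array([0,0,-1.]);y=np.array([np.cos(phi),np.sin(phi),0]);z=np.cross(x,y)
    return R.from_matrix(np.c_[x,y,z]).as_rotvec()
def save(c,n,crop=None,s=1):
    im=c["image"][:,:,::-1]
    if crop: im=im[crop[1]:crop[3],crop[0]:crop[2]]
    cv2.imwrite("pics/"+n,cv2.resize(im,None,fx=s,fy=s,interpolation=cv2.INTER_CUBIC))
E
python3 - <<'E'
from h import *
import pickle
C={n:manip.camera(n) for n in("scene","top")}
pickle.dump(C,open("c0.pkl","wb"))
t=C["top"]
save(t,"t_model.png",(320,200,440,290),6)
save(t,"t_stand.png",(140,210,310,340),4)
for n,u,v in(("model",390,254),("stand",278,243),("adapter",168,282),("cup",223,244),("tape",256,163),("bottle",344,247),("red",330,203),("blue",268,306)):
    print(n,atz(t,u,v,0.03).round(3))
R0=R.from_rotvec(manip.get_ee_rot()).as_matrix();print(R0.round(3))
E
```

```text
model [ 0.462 -0.29   0.03 ]
stand [0.529 0.01  0.03 ]
adapter [0.46  0.315 0.03 ]
cup [0.544 0.16  0.03 ]
tape [0.765 0.045 0.03 ]
bottle [ 0.496 -0.168  0.03 ]
red [ 0.623 -0.149  0.03 ]
blue [0.365 0.056 0.03 ]
[[-0.     0.344 -0.939]
 [ 0.001 -0.939 -0.344]
 [-1.    -0.001  0.   ]]
```

View pics/t_model.png

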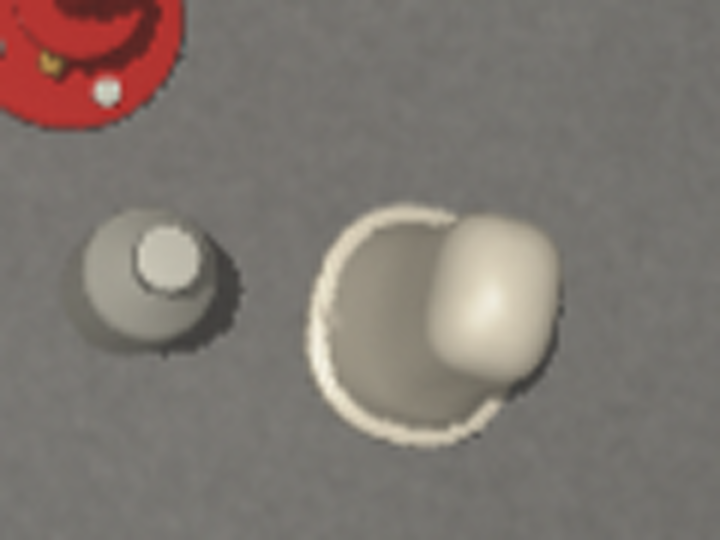

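View pics/t_stand.png

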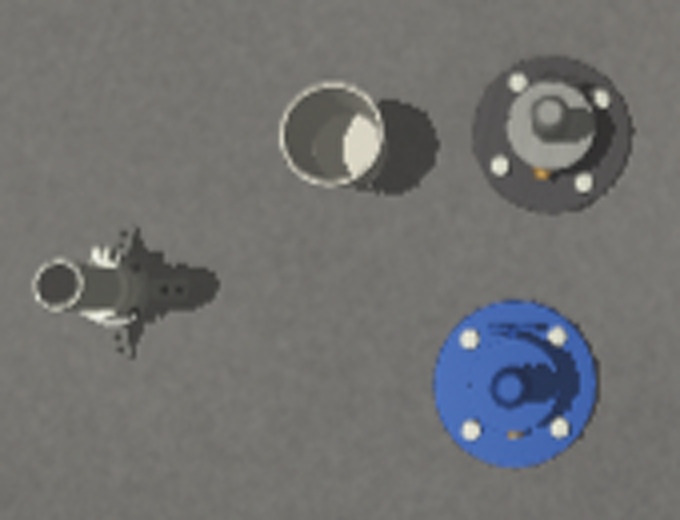

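```bash
python3 - <<'E'
from h import *
import pickle
C=pickle.load(open("c0.pkl","rb"));t=C["top"]
# flange ellipse, top view crop px -> full
for (a,b) in((306,325),(405,203),(425,445),(340,230),(340,405)):
    print(atz(t,320+a/6,200+b/6,0.012).round(4))
o=ori(-np.pi/2)
manip.move_to([0.47,-0.288,0.33],o)
c=wcam();save(c,"w1.png");pickle.dump(c,open("w1.pkl","wb"))
print(manip.get_position(),manip.get_joint_positions(),manip.get_time())
E
```

```text
[ 0.4688 -0.2427  0.012 ]
[ 0.5194 -0.2984  0.012 ]
[ 0.4082 -0.2874  0.012 ]
[ 0.5105 -0.266   0.012 ]
[ 0.4308 -0.2519  0.012 ]
[ 0.46961964 -0.28872053  0.32976519] [-5.72736195e-01  2.32142470e-01  1.71817769e+00 -1.70545147e-04
  1.19158007e+00  9.98954583e-01] 1.7833
```

View pics/w1.png

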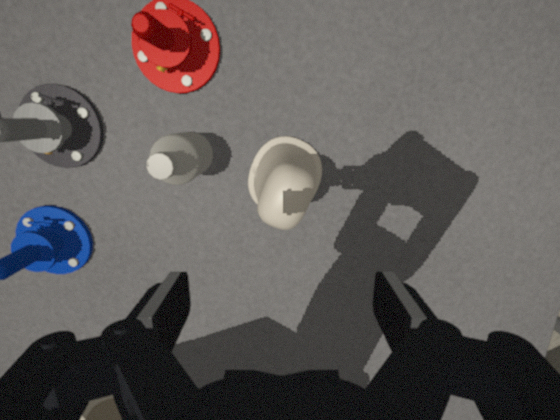

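The wrist view shows the model at about (285,185), the stand collar at (40,128) and the bottle at (165,160). I'll enlarge the model.

```bash
python3 - <<'E'
from h import *
import pickle
c=pickle.load(open("w1.pkl","rb"))
save(c,"w1m.png",(235,125,335,240),5)
save(c,"w1s.png",(0,70,120,180),5)
E
```

```text
(no output)
```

View pics/w1m.png

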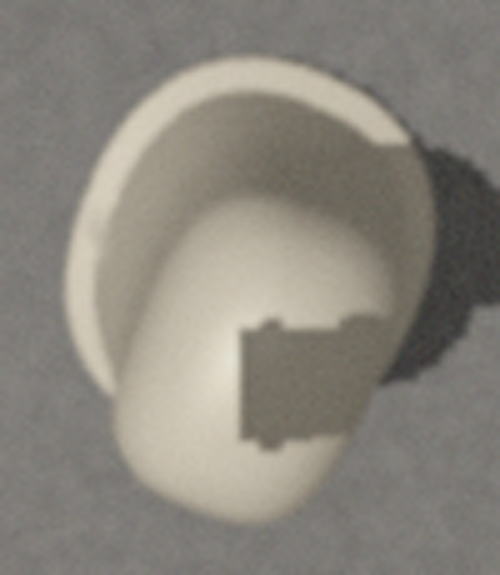

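View pics/w1s.png

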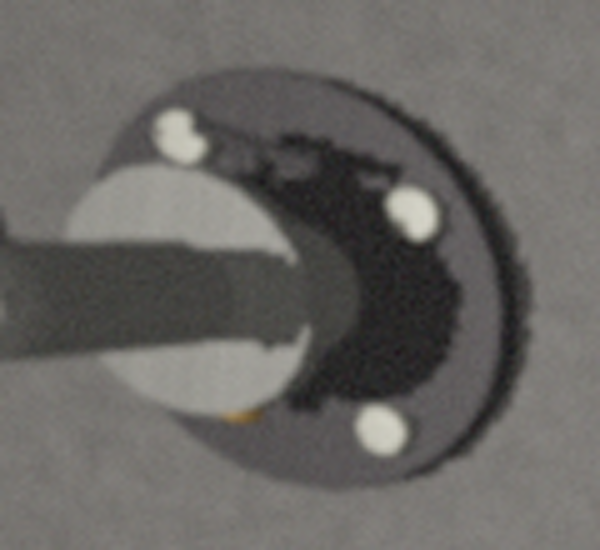

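```bash
python3 - <<'E'
from h import *
import pickle
o=ori(-np.pi/2)
manip.move_to([0.54,0.01,0.33],o)
manip.hold(0.2)
c=wcam();save(c,"w2.png");pickle.dump(c,open("w2.pkl","wb"))
u,v=proj(c,[0.529,0.01,0.05]).astype(int);print(u,v)
save(c,"w2s.png",(u-60,v-60,u+60,v+60),5)
print(manip.get_position(),manip.get_time())
E
```

```text
281 187
[0.54003465 0.00899692 0.32998505] 3.2
```

View pics/w2.png

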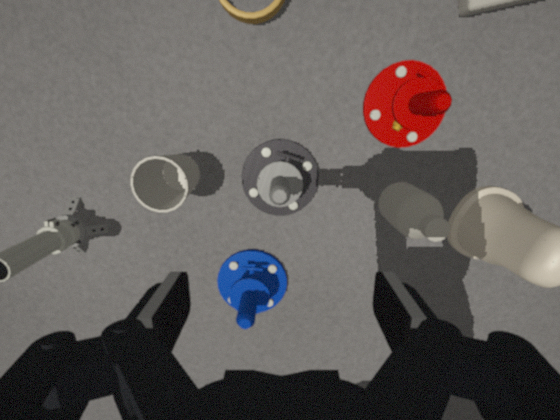

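View pics/w2s.png

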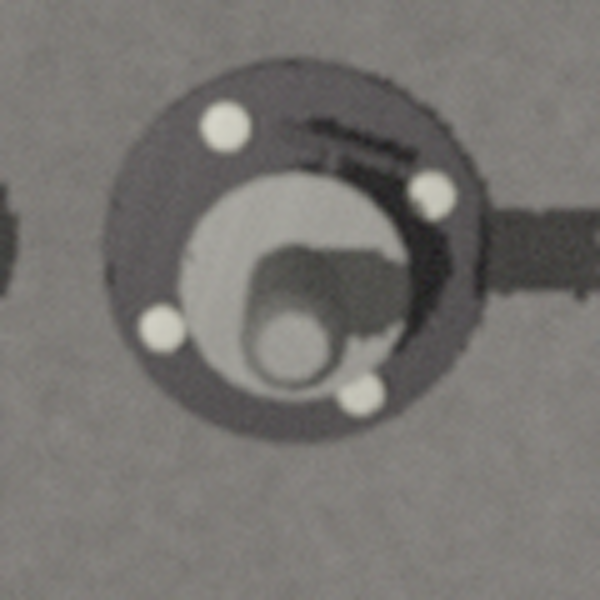

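```bash
python3 - <<'E'
from h import *
import pickle
from scipy.optimize import least_squares
c=pickle.load(open("w2.pkl","rb"))
for a,b,z in((296,250,.01),(295.5,287,.05),(292,347,.112)):
    print("stand",atz(c,221+a/5-.4,127+b/5-.4,z).round(4))
for a,b,z in((104,287,.01),(488,287,.01),(180,287,.05),(411,287,.05)):
    print("  w",atz(c,221+a/5-.4,127+b/5-.4,z).round(4))
c=pickle.load(open("w1.pkl","rb"))
P=np.array([(250,57),(200,68),(150,100),(110,150),(85,205),(68,260),(66,300),(75,340),(95,378),(310,70),(360,98),(400,132),(425,165),(437,210),(432,250),(115,400),(118,440),(135,472),(165,495),(200,515),(245,523),(285,515),(310,490),(330,455),(355,420),(385,370),(410,310)],float)/5-.4+[235,125]
th=np.linspace(0,2*np.pi,120,endpoint=False)
def sec(a,b,n):
    return np.c_[a*np.sign(np.cos(th))*abs(np.cos(th))**(2/n),b*np.sign(np.sin(th))*abs(np.sin(th))**(2/n)]
levels=[(0,55,49,2),(.012,55,49,2)]
for z in np.linspace(.012,.08,8):
    f=(z-.012)/.068; levels.append((z,44-9*f,38-11.5*f,2+.6*f))
for z in np.linspace(.08,.124,4): levels.append((z,35,26.5,2.6))
for z in np.linspace(.124,.15,7)[1:]:
    f=np.sqrt(max(0,1-((z-.124)/.026)**2)); g=.35+.65*f; 
    levels.append((z,35*f,26.5*f,2.6))
S=8
def sd(p,c,P):
    x,y,w=p
    o=P.mean(0)-60
    m=np.zeros((120*S,120*S),np.uint8);prev=None
    Rz=np.array([[np.cos(w),-np.sin(w)],[np.sin(w),np.cos(w)]])
    for z,a,b,n in levels:
        q=sec(a/1000,b/1000,n)@Rz.T+[x,y]
        W=np.linalg.inv(c["cam_to_world"])@np.c_[q,np.full(len(q),z),np.ones(len(q))].T
        uv=np.c_[c["fx"]*W[0]/W[2]+c["cx"],c["fy"]*W[1]/W[2]+c["cy"]]
        pts=((uv-o)*S).astype(np.float32)
        al=pts if prev is None else np.r_[pts,prev]
        cv2.fillConvexPoly(m,cv2.convexHull(al).astype(np.int32),255);prev=pts
    d=cv2.distanceTransform(m,cv2.DIST_L2,5)-cv2.distanceTransform(255-m,cv2.DIST_L2,5)
    q=(P-o)*S
    return cv2.remap(d,q[:,0].astype(np.float32)[None],q[:,1].astype(np.float32)[None],1)[0]/S
for w0 in(-.6,-.3,0,.3,.6):
    r=least_squares(sd,[.46,-.29,w0],args=(c,P),diff_step=1e-2,x_scale=[.01,.01,.2],loss="soft_l1")
    r=least_squares(sd,r.x,args=(c,P),diff_step=3e-3,loss="soft_l1",x_scale=[.01,.01,.2])
    print(r.x.round(4),r.cost.round(2))
print(sd(r.x,c,P).round(1))
E
```

```text
stand [0.5355 0.0122 0.01  ]
stand [0.5332 0.0122 0.05  ]
stand [0.5325 0.0126 0.112 ]
  w [0.525  0.0668 0.01  ]
  w [ 0.5248 -0.0423  0.01  ]
  w [0.5332 0.042  0.05  ]
  w [ 0.5331 -0.0177  0.05  ]
[ 0.4648 -0.2915 -0.4618] 10.15
[ 0.4649 -0.2912 -0.4585] 10.37
[ 0.4647 -0.2898  0.002 ] 32.33
[ 0.4646 -0.2901 -0.1407] 22.46
[ 0.4645 -0.2892  0.0521] 35.77
[-0.5  0.9  2.2  3.   2.8  0.7 -0.8 -1.5 -1.6 -1.1 -2.4 -4.4 -5.7 -5.5
 -3.5 -1.1 -2.2 -1.5  0.4  0.2 -0.7  0.2  2.8  4.5  1.9 -0.4 -0.4]
  z = (f / f_scale) ** 2
```

```bash
cat > mfit.py <<'E'
from h import *
th=np.linspace(0,2*np.pi,120,endpoint=False)
def sec(a,b,n):
    return np.c_[a*np.sign(np.cos(th))*abs(np.cos(th))**(2/n),b*np.sign(np.sin(th))*abs(np.sin(th))**(2/n)]
levels=[(0,55,49,2),(.012,55,49,2)]
for z in np.linspace(.012,.08,8):
    f=(z-.012)/.068; levels.append((z,44-9*f,38-11.5*f,2+.6*f))
for z in np.linspace(.08,.124,4): levels.append((z,35,26.5,2.6))
for z in np.linspace(.124,.15,7)[1:]:
    f=np.sqrt(max(0,1-((z-.124)/.026)**2)); levels.append((z,35*f,26.5*f,2.6))
def outl(c,x,y,w,z,a,b,n):
    Rz=np.array([[np.cos(w),-np.sin(w)],[np.sin(w),np.cos(w)]])
    q=sec(a/1000,b/1000,n)@Rz.T+[x,y]
    W=np.linalg.inv(c["cam_to_world"])@np.c_[q,np.full(len(q),z),np.ones(len(q))].T
    return np.c_[c["fx"]*W[0]/W[2]+c["cx"],c["fy"]*W[1]/W[2]+c["cy"]]
S=8
def sd(p,c,P,half=60):
    x,y,w=p;o=P.mean(0)-half
    m=np.zeros((2*half*S,2*half*S),np.uint8);prev=None
    for z,a,b,n in levels:
        pts=((outl(c,x,y,w,z,a,b,n)-o)*S).astype(np.float32)
        al=pts if prev is None else np.r_[pts,prev]
        cv2.fillConvexPoly(m,cv2.convexHull(al).astype(np.int32),255);prev=pts
    d=cv2.distanceTransform(m,cv2.DIST_L2,5)-cv2.distanceTransform(255-m,cv2.DIST_L2,5)
    q=((P-o)*S).astype(np.float32)
    return cv2.remap(d,q[:,0][None],q[:,1][None],1)[0]/S
def overlay(c,p,crop,s,name):
    im=np.ascontiguousarray(c["image"][crop[1]:crop[3],crop[0]:crop[2],::-1])
    im=cv2.resize(im,None,fx=s,fy=s,interpolation=cv2.INTER_CUBIC)
    for L in (levels[1],levels[9],levels[13],levels[16]):
        q=(outl(c,*p,*L)-crop[:2]+.5)*s
        cv2.polylines(im,[q.astype(np.int32)],True,(0,0,255),1)
    cv2.imwrite("pics/"+name,im)
E
python3 - <<'E'
from mfit import *
import pickle
from scipy.optimize import minimize
c=pickle.load(open("w1.pkl","rb"));C=pickle.load(open("c0.pkl","rb"))
P=np.array([(250,57),(200,68),(150,100),(110,150),(85,205),(68,260),(66,300),(75,340),(95,378),(310,70),(360,98),(400,132),(425,165),(437,210),(432,250),(115,400),(118,440),(135,472),(165,495),(200,515),(245,523),(285,515),(310,490),(330,455),(355,420),(385,370),(410,310)],float)/5-.4+[235,125]
for w0 in(-.7,-.4):
  r=minimize(lambda p:np.abs(sd(p,c,P)).sum()+.1*(sd(p,c,P)**2).sum(),[.465,-.2915,w0],method="Nelder-Mead",options=dict(initial_simplex=[[.465,-.2915,w0],[.469,-.2915,w0],[.465,-.287,w0],[.465,-.2915,w0+.2]],xatol=1e-5))
  print(r.x.round(4),r.fun);
print(sd(r.x,c,P).round(1))
overlay(c,r.x,(235,125,335,240),5,"ov1.png")
overlay(C["top"],r.x,(350,215,430,290),7,"ov2.png")
E
```

```text
[ 0.4648 -0.2913 -0.461 ] 25.492826461791992
[ 0.4648 -0.2914 -0.4586] 25.650028228759766
[-1.1 -1.2 -0.7  0.3  0.9 -0.3 -0.9 -1.1 -0.9  0.3  0.5 -0.8 -2.1 -2.3
 -1.   1.1  0.6  0.2 -0.1 -0.8 -0.8 -1.3 -0.   1.6  1.  -0.1  0.8]
```

View pics/ov1.png

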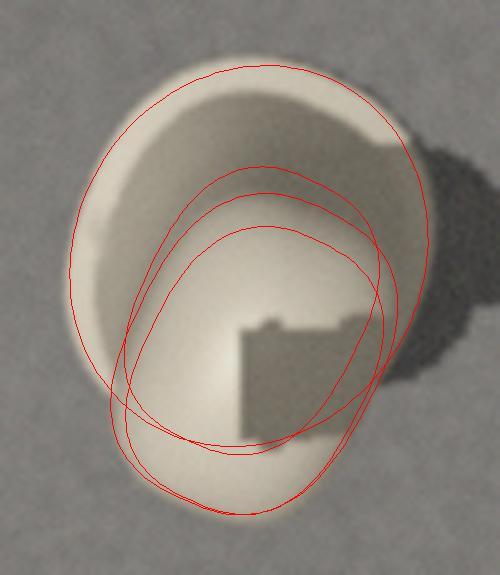

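View pics/ov2.png

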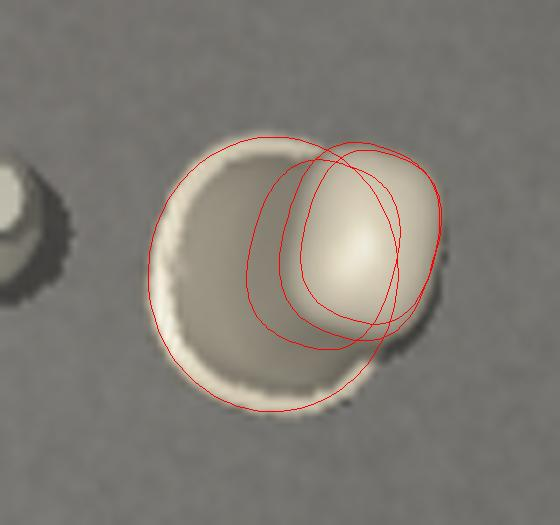

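```bash
python3 - <<'E'
from mfit import *
import mfit
import pickle
from scipy.optimize import minimize
c=pickle.load(open("w1.pkl","rb"));C=pickle.load(open("c0.pkl","rb"));t=C["top"]
P=np.array([(250,57),(200,68),(150,100),(110,150),(85,205),(68,260),(66,300),(75,340),(95,378),(310,70),(360,98),(400,132),(425,165),(437,210),(432,250),(115,400),(118,440),(135,472),(165,495),(200,515),(245,523),(285,515),(310,490),(330,455),(355,420),(385,370),(410,310)],float)/5-.4+[235,125]
Q=np.array([(405,203),(360,215),(330,250),(310,300),(307,340),(320,385),(350,422),(390,441),(430,445),(470,432),(500,400),
 (450,217),(485,212),(520,220),(548,240),(558,275),(558,320),(545,355),(520,382)],float)/6-.42+[320,200]
def setl(nf,nb,rb):
    L=[(0,55,49,nf),(.012,55,49,nf)]
    for z in np.linspace(.012,.08,8):
        f=(z-.012)/.068; L.append((z,44-9*f,38-11.5*f,nf+(nb-nf)*f))
    for z in np.linspace(.08,.124,4): L.append((z,35,26.5,nb))
    for z in np.linspace(.124,.15,7)[1:]:
        f=max(0,1-((z-.124)/.026)**rb)**(1/rb); L.append((z,35*f,26.5*f,nb))
    mfit.levels[:]=L
def cost(p,useW,useT,full=False):
    setl(2*p[5],2*p[6],2)
    s=np.r_[sd(p[:3],c,P) if useW else [], sd([p[0]+p[3],p[1]+p[4],p[2]],t,Q) if useT else []]
    return s if full else np.abs(s).sum()+.2*(s**2).sum()+200*max(0,1-p[5])+200*max(0,1-p[6])
for a,b in((1,0),(0,1),(1,1)):
  best=None
  for w0 in(-.6,-.2,.1):
    x0=np.array([.465,-.2915,w0,0,0,1.1,1.3]);sim=np.vstack([x0]+[x0+d for d in np.diag([.004,.004,.2,.004,.004,.2,.2])])
    r=minimize(cost,x0,args=(a,b),method="Nelder-Mead",options=dict(initial_simplex=sim,xatol=1e-5,maxiter=700,maxfev=700))
    if best is None or r.fun<best.fun:best=r
  print(a,b,best.x.round(4),best.fun.round(2));r=best
print(cost(r.x,1,1,True).round(1))
overlay(c,r.x[:3],(235,125,335,240),5,"ov1.png")
overlay(t,r.x[:3]+[r.x[3],r.x[4],0],(350,215,430,290),7,"ov2.png")
E
```

```text
1 0 [ 0.4645 -0.2916 -0.4322  0.0034  0.0066  1.1164  1.2631] 15.5
0 1 [ 4.6410e-01 -2.9410e-01 -2.2150e-01  1.0000e-04  1.2000e-03  1.0095e+00
  1.2605e+00] 6.33
1 1 [ 4.6430e-01 -2.9170e-01 -4.0990e-01 -3.0000e-04 -1.9000e-03  1.1280e+00
  1.3169e+00] 26.83
[-0.2  0.   0.2  0.3  0.5  0.  -0.2  0.1  0.1  0.2  0.7  0.2 -0.8 -0.9
  0.1  0.2  0.   0.1  0.3 -0.5 -0.3 -0.2  1.1  2.5  1.6  0.2  1.2 -0.4
 -0.7  0.3  0.3  0.6  0.9  0.6  0.3  0.2  0.4  0.7  0.8  0.1  0.5  0.9
  1.2 -0.  -0.  -0.6]
```

View pics/ov1.png

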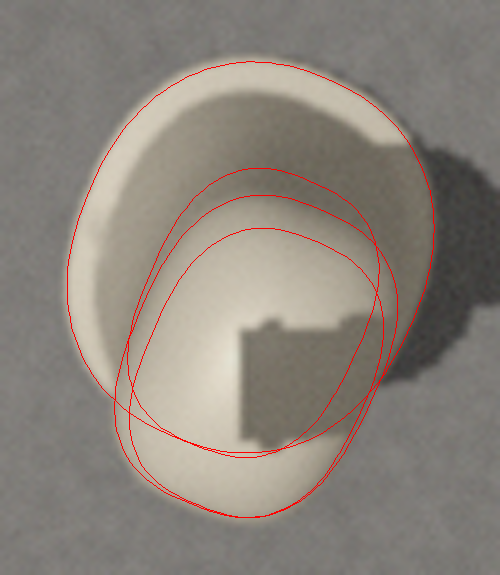

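View pics/ov2.png

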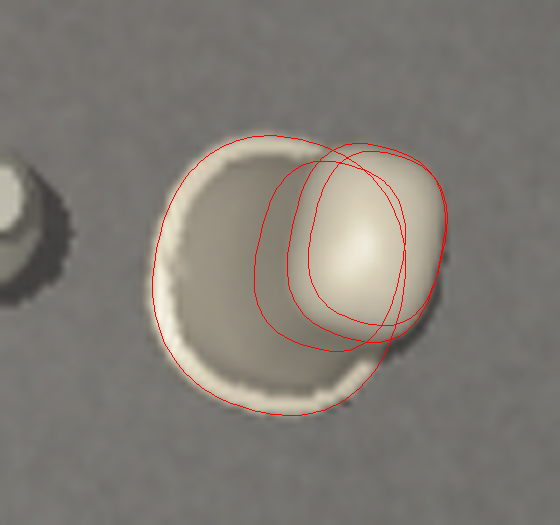

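```bash
python3 - <<'E'
from h import *
import pickle
o=ori(-np.pi/2-.3)
z=np.array([np.sin(-np.pi/2-.3),-np.cos(-np.pi/2-.3)])
p=np.array([.4645,-.292])+.0764*z
manip.move_to([*p,0.30],o)
manip.hold(0.2)
c=wcam();pickle.dump(c,open("w3.pkl","wb"))
u,v=proj(c,[0.4645,-.292,0.1]).astype(int);print(u,v)
save(c,"w3.png")
x0=max(0,u-75);y0=max(0,v-60)
print(x0,y0);save(c,"w3s.png",(x0,y0,x0+150,y0+120),5)
print(manip.get_time())
E
```

```text
283 116
208 56
4.6583
```

View pics/w3s.png

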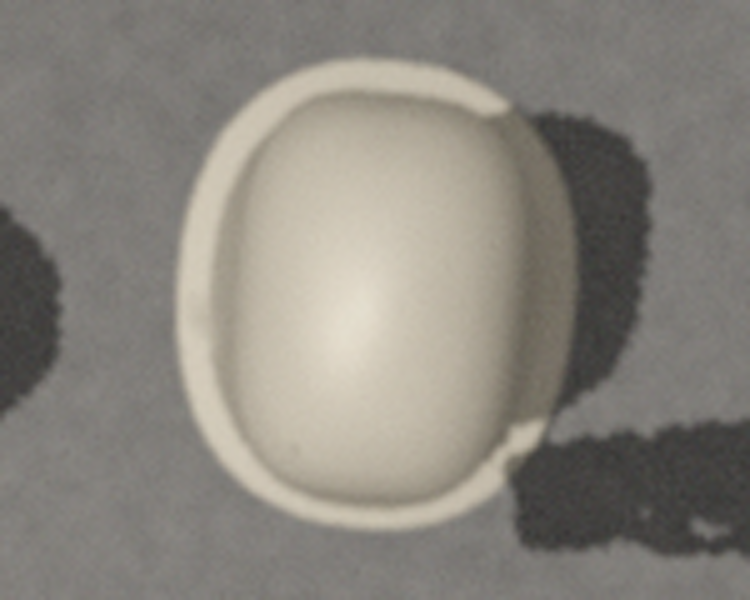

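```bash
python3 - <<'E'
from h import *
import pickle
c=pickle.load(open("w3.pkl","rb"))
F=[(177,310),(185,240),(205,170),(240,115),(290,75),(340,60),(390,58),(440,70),(490,95),(530,130),(560,180),(576,250),(575,310),(565,370),(547,420),(505,475),(460,510),(410,526),(360,528),(310,515),(265,488),(225,445),(195,395)]
q=np.array([atz(c,208+a/5-.4,56+b/5-.4,.011)[:2] for a,b in F])
from scipy.optimize import least_squares
def res(p):
    x,y,w,n,k=p;d=q-[x,y];X=(d[:,0]*np.cos(w)+d[:,1]*np.sin(w))/.055/k;Y=(-d[:,0]*np.sin(w)+d[:,1]*np.cos(w))/.049/k
    return ((abs(X)**n+abs(Y)**n)**(1/n)-1)*52
for w0 in(-.6,-.3,0):
    r=least_squares(res,[.464,-.292,w0,2.2,1.]);print(r.x.round(4),r.cost.round(3),abs(r.fun).max().round(2))
print(cv2.fitEllipse((q*1000).astype(np.float32)))
# body silhouette edges (vertical side, widest at z~.08..124) in crop px
for n,z,pts in(("right",.1,[(527,200),(525,250),(522,300),(519,350),(513,400)]),("left",.1,[(242,190),(238,230),(235,270),(232,310),(231,350)])):
    for zz in(.08,.124):
        g=np.array([atz(c,208+a/5-.4,56+b/5-.4,zz)[:2] for a,b in pts]);l=np.polyfit(g[:,0],g[:,1],1);print(n,zz,np.arctan(l[0]).round(3))
E
```

```text
[ 0.4652 -0.2923 -0.3197  2.0952  1.0084] 2.048 0.68
[ 0.4652 -0.2923 -0.3197  2.0952  1.0084] 2.048 0.68
[ 0.4652 -0.2923 -0.3197  2.0952  1.0084] 2.048 0.68
((465.1645202636719, -292.29620361328125), (99.54965209960938, 112.06151580810547), 72.48734283447266)
right 0.08 -0.341
right 0.124 -0.341
left 0.08 -0.397
left 0.124 -0.397
```

```bash
python3 - <<'E'
from h import *
import pickle
ph=-np.pi/2-.33
o=ori(ph)
z=np.array([np.sin(ph),-np.cos(ph)])
p=np.array([.533,.0122])+.0764*z
manip.move_to([*p,0.34],o)
manip.hold(0.2)
c=wcam();pickle.dump(c,open("w4.pkl","wb"))
u,v=proj(c,[0.533,.0122,0.05]).astype(int);print(u,v)
save(c,"w4.png")
x0=max(0,u-60);y0=max(0,v-60)
print(x0,y0);save(c,"w4s.png",(x0,y0,x0+120,y0+120),5)
print(manip.get_time())
E
```

```text
281 116
221 56
6.1167
```

View pics/w4s.png

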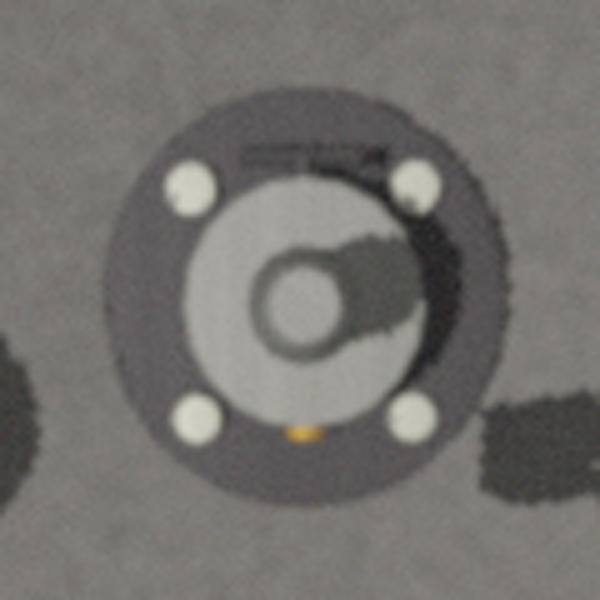

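View pics/w4.png

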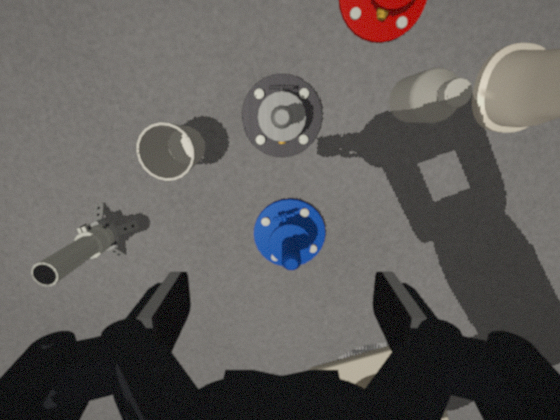

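```bash
python3 - <<'E'
from h import *
import pickle
c=pickle.load(open("w4.pkl","rb"))
for a,b,z in((307,297,.01),(305.5,301.5,.05),(303,304,.112),(302,304,.104)):
    print("stand",atz(c,221+a/5-.4,56+b/5-.4,z).round(4))
ph=-np.pi/2-.33;o=ori(ph)
m=np.array([.4652,-.2923])
manip.move_to([*m,0.26],o)
manip.servo_line([*m,0.108],o,rate=.12)
print(manip.get_contact_force().round(2))
manip.command_gripper(0.03,40)
print(manip.get_width(),manip.get_contact_force().round(2),manip.get_position(),manip.get_time())
c=manip.camera("scene");save(c,"s1.png",(60,180,260,340),4)
E
```

```text
stand [0.5343 0.0109 0.01  ]
stand [0.5333 0.0117 0.05  ]
stand [0.5329 0.0125 0.112 ]
stand [0.533  0.0127 0.104 ]
[-0.29  0.46 -0.39]
0.05196125751274807 [-0.93  0.06  5.2 ] [ 0.46554688 -0.29260793  0.10869447] 9.225
```

View pics/s1.png

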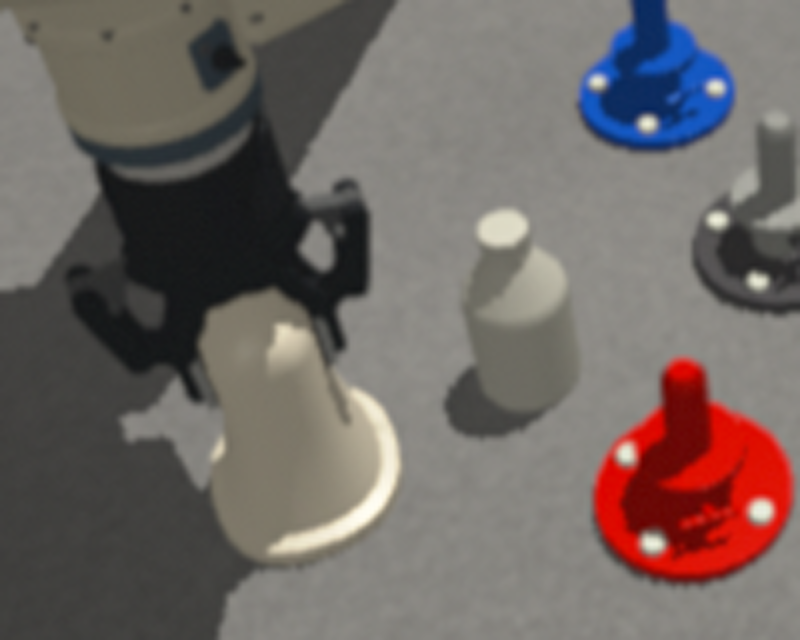

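```bash
python3 - <<'E'
from h import *
import pickle
ph=-np.pi/2-.33;o=ori(ph)
p=manip.get_position()
manip.servo_line([.4652,-.2923,0.31],o,rate=.2)
print(manip.get_contact_force().round(2),manip.get_torque().round(2))
c=manip.camera("scene");save(c,"s2.png",(60,120,260,320),3.5)
c=manip.camera("top");save(c,"tp2.png",(330,180,450,290),5)
c=wcam();save(c,"w5.png");pickle.dump(c,open("w5.pkl","wb"))
print(manip.get_width(),manip.get_time())
E
```

```text
[-0.07  0.14 -2.92] [0.05 0.01 0.  ]
0.05240983034552531 10.5833
```

View pics/w5.png

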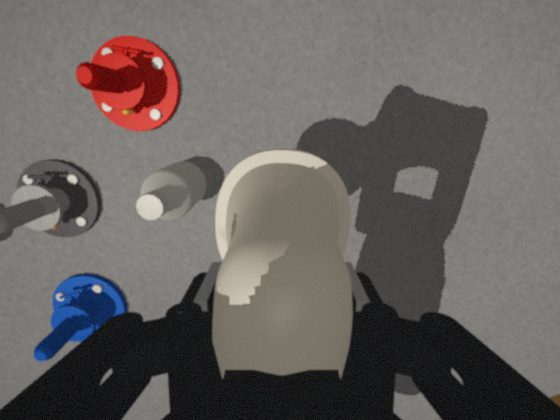

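View pics/s2.png

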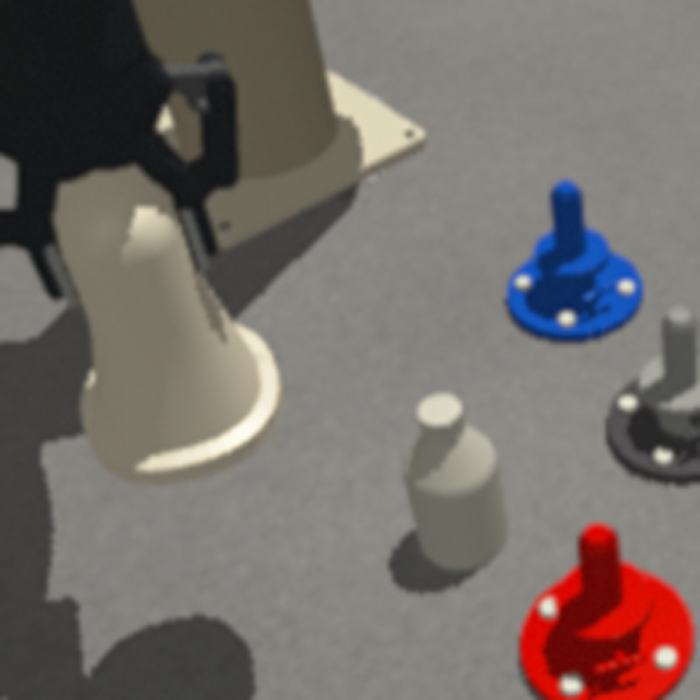

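```bash
python3 - <<'E'
from h import *
import pickle
c=pickle.load(open("w5.pkl","rb"))
save(c,"w5c.png",(205,140,365,260),5)
print(proj(c,[.4652,-.2923,.31-.097]))
print(proj(c,[.4652,-.2923,.31-.0]))
E
```

```text
[283.28944993 224.58626198]
[284.41211104 298.69207585]
```

View pics/w5c.png

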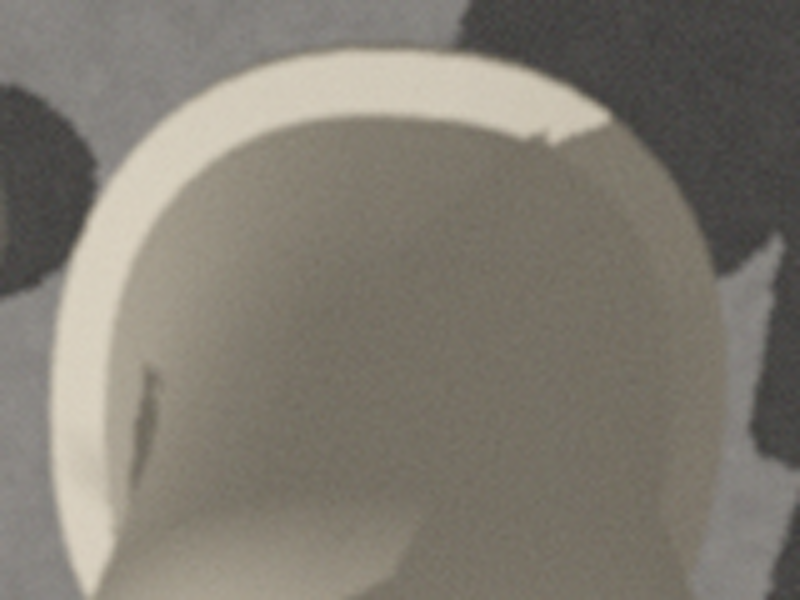

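```bash
python3 - <<'E'
from h import *
import pickle
c=pickle.load(open("w5.pkl","rb"))
ph=-np.pi/2-.33;z=np.array([np.sin(ph),-np.cos(ph)])
for d in(.053,.055,.057):
  for h in(.0967,): print(d,proj(c,[*(np.array([.4652,-.2923])-d*z),.31-h]))
c=pickle.load(open("w4.pkl","rb"))
# stand collar extremes in same manner: measured in tool z direction
E
```

```text
0.053 [283.42759239 150.31717599]
0.055 [283.43312792 147.29035242]
0.057 [283.43869494 144.24630488]
```

```bash
python3 - <<'E'
from h import *
import pickle
ph=-np.pi/2-.33;o=ori(ph)
s=[.5331,.0111]
manip.move_to([*s,0.31],o)
manip.servo_line([*s,0.236],o,rate=.15)
manip.hold(.2)
print(manip.get_contact_force().round(2),manip.get_torque().round(2),manip.get_position().round(4),manip.get_time())
c=manip.camera("scene");save(c,"s3.png",(180,100,340,260),5)
c=manip.camera("top");save(c,"tp3.png",(220,190,340,290),6)
E
```

```text
[-0.39 -0.47 -3.23] [ 0.03  0.01 -0.01] [0.5338 0.011  0.2371] 12.6083
```

View pics/s3.png

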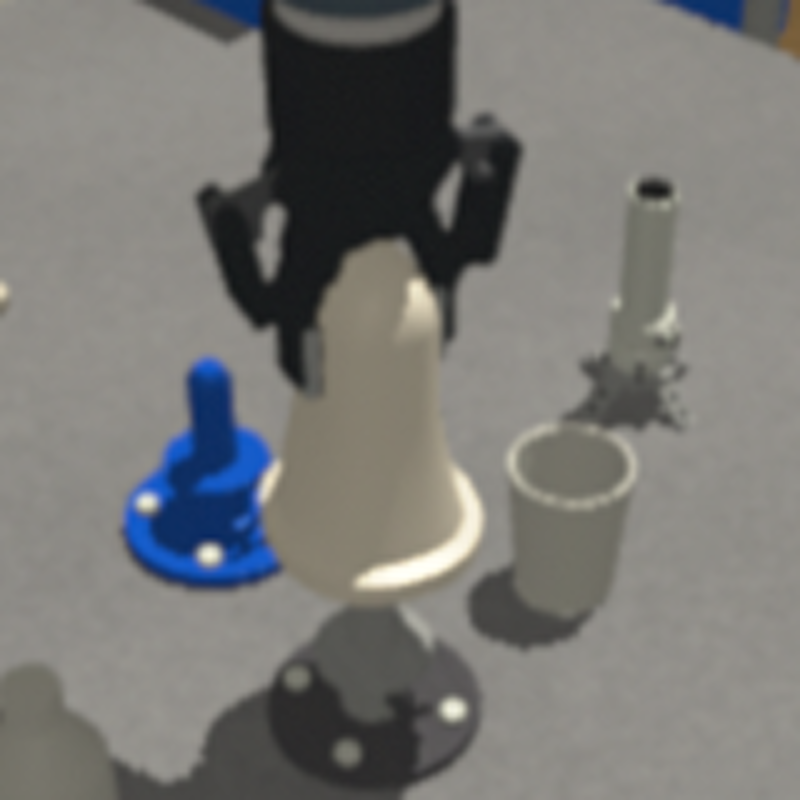

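The scene view shows the model centred above the grey collar (flange at about 370,520 in the crop, foot at 375,690). Next I'll lower it in small steps and watch the force.

```bash
python3 - <<'E'
from h import *
ph=-np.pi/2-.33;o=ori(ph)
s=np.array([.5331,.0111])
z=.224
manip.servo_line([*s,z],o,rate=.08)
f0=manip.get_contact_force();print("f0",f0.round(2))
while z>.196:
    z-=.002
    manip.servo_line([*s,z],o,rate=.04)
    f=manip.get_contact_force()-f0;print(round(z,3),f.round(2),manip.get_torque().round(2),manip.get_position().round(4))
    if np.linalg.norm(f)>6: break
print(manip.get_time())
E
```

```text
f0 [-0.07  0.37 -3.41]
0.222 [-0.12  0.25  0.9 ] [ 0.01  0.   -0.  ] [0.5331 0.0111 0.222 ]
0.22 [-0.5  -0.04  0.37] [ 0.05 -0.02 -0.01] [0.533  0.0111 0.2199]
0.218 [0.3  0.29 0.98] [ 0.07  0.04 -0.03] [0.533  0.0111 0.2178]
0.216 [ 0.41 -0.83  0.81] [ 0.   -0.    0.05] [0.533  0.0111 0.2158]
0.214 [-0.06 -0.03  0.81] [ 0.02 -0.03 -0.03] [0.533  0.0111 0.2138]
0.212 [1.01 0.14 0.37] [ 0.01 -0.01  0.01] [0.533  0.0111 0.2119]
0.21 [ 0.02 -0.05  0.37] [-0.04  0.02 -0.01] [0.533  0.0111 0.2098]
0.208 [-0.47 -0.76  0.28] [ 0.04 -0.01 -0.  ] [0.533  0.0111 0.2078]
0.206 [-0.5  -0.66  1.81] [ 0.03 -0.03  0.04] [0.533  0.0111 0.2058]
0.204 [0.77 0.12 0.79] [ 0.02  0.01 -0.02] [0.533  0.0111 0.2038]
0.202 [ 1.03 -0.4  -0.52] [ 0.03 -0.01 -0.  ] [0.533  0.0111 0.2018]
0.2 [ 0.28  0.11 -0.29] [0.04 0.04 0.03] [0.533  0.0111 0.1999]
0.198 [ 0.22 -0.5   1.24] [-0.03 -0.03 -0.03] [0.533  0.0111 0.1979]
0.196 [ 0.25 -0.47  0.53] [ 0.   -0.05 -0.01] [0.533  0.0111 0.1959]
16.5083
```

```bash
python3 - <<'E'
from h import *
ph=-np.pi/2-.33;o=ori(ph)
s=np.array([.5331,.0111]);f0=np.array([0,0,-2.95])
for z in (.185,.175,.167,.1625):
    manip.servo_line([*s,z],o,rate=.06)
    f=manip.get_contact_force()-f0;print(z,f.round(2))
    if np.linalg.norm(f)>8: break
else:
  while z>.154:
    z-=.001
    manip.servo_line([*s,z],o,rate=.03)
    f=manip.get_contact_force()-f0;print(round(z,4),f.round(2),manip.get_torque().round(2),manip.get_position().round(4))
    if f[2]>8: break
print(manip.get_time())
c=manip.camera("scene");save(c,"s4.png",(180,100,340,260),5)
E
```

```text
0.185 [ 0.72  0.29 -0.14]
0.175 [ 0.   -0.14  0.13]
0.167 [ 0.64 -0.71  0.41]
0.1625 [-0.67 -0.25  0.37]
0.1615 [-0.18 -0.7   0.4 ] [-0.01  0.02  0.04] [0.5331 0.0111 0.1615]
0.1605 [-0.55 -0.6  -0.07] [0.02 0.05 0.03] [0.5331 0.0111 0.1605]
0.1595 [ 1.17 -0.26  0.18] [-0.02  0.01 -0.01] [0.533  0.0111 0.1594]
0.1585 [ 0.69 -0.34  1.34] [ 0.03 -0.05 -0.03] [0.5333 0.0111 0.1586]
0.1575 [-3.12 -0.82 10.85] [0.04 0.46 0.  ] [0.5336 0.011  0.1586]
18.9417
```

View pics/s4.png

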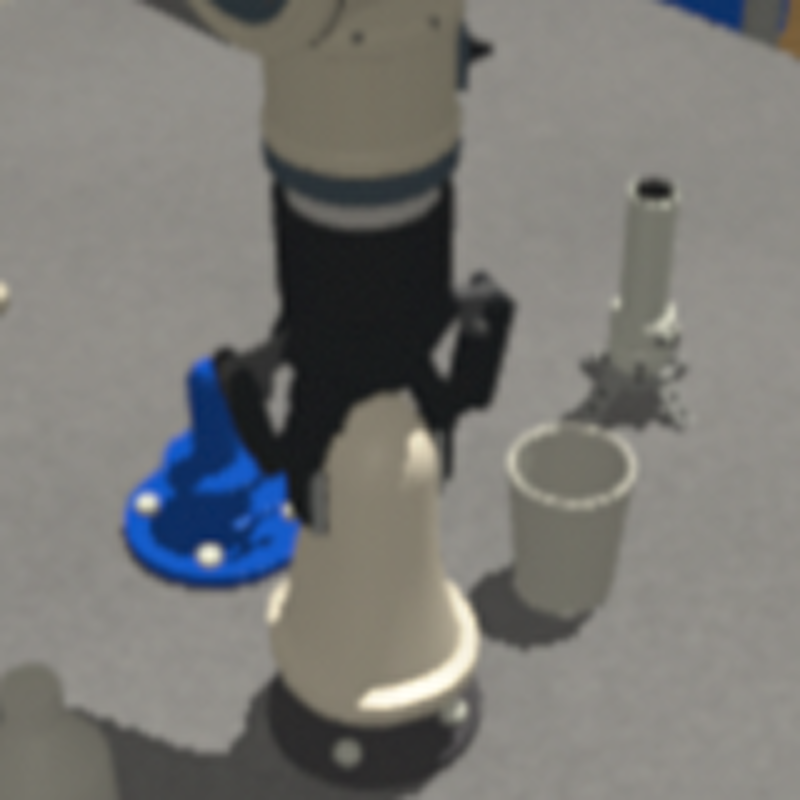

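```bash
python3 - <<'E'
from h import *
import pickle
ph=-np.pi/2-.33;o=ori(ph)
manip.command_gripper(0.085)
print(manip.get_width(),manip.get_contact_force().round(2))
manip.servo_line([.5331,.0111,.32],o,rate=.2)
z=np.array([np.sin(ph),-np.cos(ph)])
p=np.array([.5333,.0111])+.0764*z
manip.move_to([*p,.36],o);manip.hold(.2)
c=wcam();pickle.dump(c,open("w6.pkl","wb"));save(c,"w6.png")
u,v=proj(c,[.5333,.0111,.1]).astype(int);print(u,v)
x0=max(0,u-75);y0=max(0,v-60)
print(x0,y0);save(c,"w6s.png",(x0,y0,x0+150,y0+120),5)
c=manip.camera("scene");save(c,"s5.png",(180,100,340,260),5)
print(manip.get_time())
E
```

```text
0.08469257859753468 [0.9  0.   0.49]
282 115
207 55
21.125
```

View pics/s5.png

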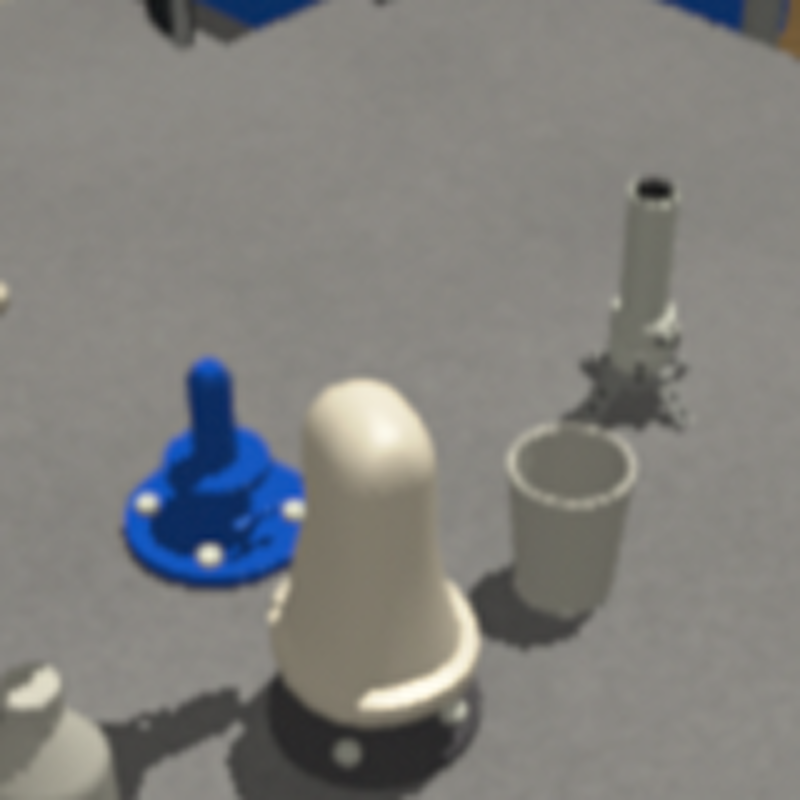

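View pics/w6s.png

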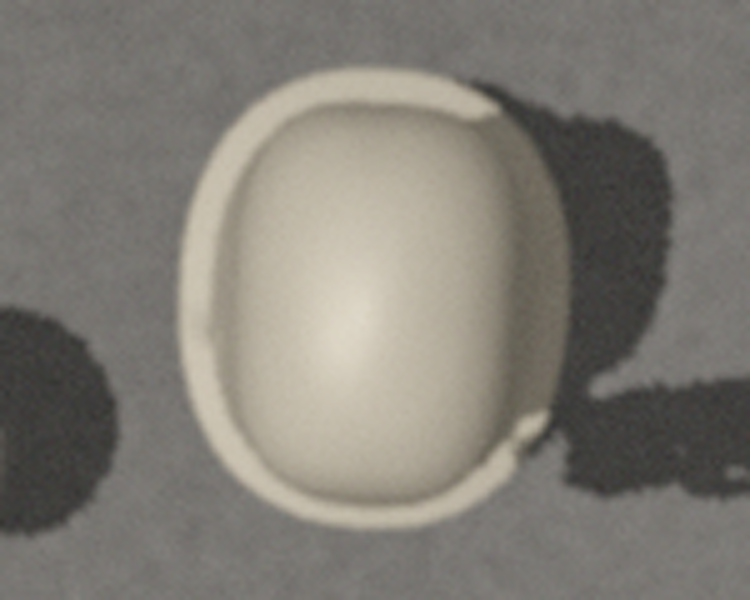

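View pics/w6.png

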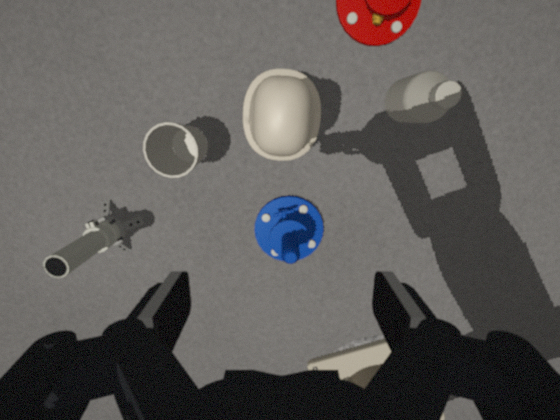

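```bash
python3 - <<'E'
from h import *
import pickle
c6=pickle.load(open("w6.pkl","rb"))
for a,b,z in((374,298,.061),):print("model",atz(c6,207+a/5-.4,55+b/5-.4,z).round(4))
ph=np.pi/2-.33;o=ori(ph)
z=np.array([np.sin(ph),-np.cos(ph)])
p=np.array([.46,.315])+.0764*z
manip.move_to([*p,.34],o);manip.hold(.2)
c=wcam();pickle.dump(c,open("w7.pkl","wb"));save(c,"w7.png")
u,v=proj(c,[.46,.315,.03]).astype(int);print(u,v)
x0=max(0,u-75);y0=max(0,v-60)
print(x0,y0);save(c,"w7s.png",(x0,y0,x0+150,y0+120),5)
print(manip.get_time())
E
```

```text
model [0.5355 0.0111 0.061 ]
280 116
205 56
23.6833
```

View pics/w7s.png

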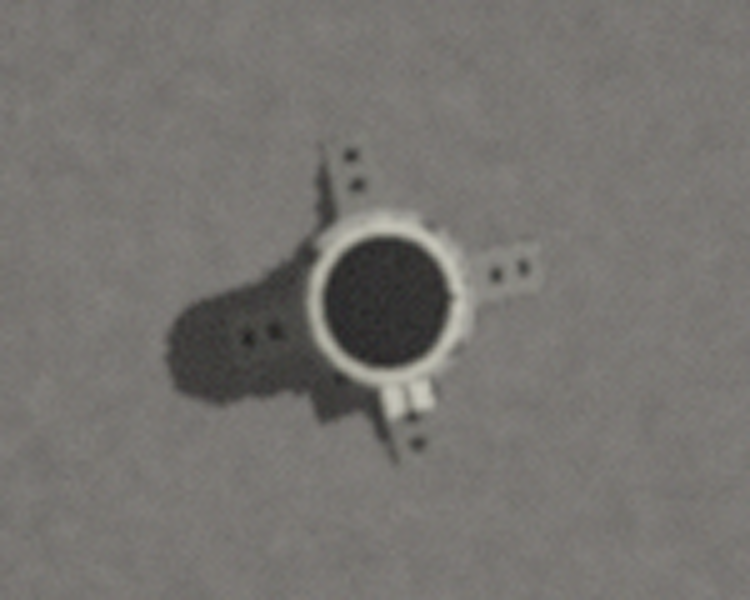

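```bash
python3 - <<'E'
from h import *
import pickle
c=pickle.load(open("w7.pkl","rb"))
f=lambda a,b,z:atz(c,205+a/5-.4,56+b/5-.4,z)
print("tube",f(385.5,301,.145).round(4),"holes",f(384.5,299,.007).round(4),f(386.5,302.5,.007).round(4))
d=f(524,267,.007)-f(249,338,.007);print(np.arctan2(d[1],d[0]),np.linalg.norm(d))
e=f(351,155,.007)-f(418,443,.007);print(np.arctan2(e[1],e[0])-np.pi/2)
w=f(309,301,.145)-f(463,301,.145);print("tube dia",np.linalg.norm(w))
E
```

```text
tube [0.4599 0.3169 0.145 ] holes [0.4593 0.3172 0.007 ] [0.4603 0.3174 0.007 ]
1.4815702951841117 0.0777411376611453
1.4796052257936352
tube dia 0.029405609492564655
```

```bash
python3 - <<'E'
from h import *
import pickle
o=ori(1.48);a=[.4600,.3171]
manip.move_to([*a,.24],o)
manip.servo_line([*a,.109],o,rate=.12)
print(manip.get_contact_force().round(2))
manip.command_gripper(0.015,60)
print(manip.get_width(),manip.get_contact_force().round(2),manip.get_position().round(4))
manip.servo_line([*a,.13],o,rate=.1)
manip.servo_line([*a,.38],o,rate=.2)
manip.hold(.2)
print(manip.get_width(),manip.get_contact_force().round(2),manip.get_torque().round(3),manip.get_position().round(4),manip.get_time())
c=wcam();pickle.dump(c,open("w8.pkl","wb"));save(c,"w8.png")
c=manip.camera("scene");save(c,"s6.png")
E
```

```text
[-0.05  0.13  0.29]
0.02896592490036903 [-0.58 -0.34  1.52] [0.4601 0.3172 0.1092]
0.028702845198866785 [ 0.13  0.46 -2.59] [ 0.023 -0.026 -0.015] [0.4598 0.3169 0.3791] 28.0083
```

View pics/w8.png

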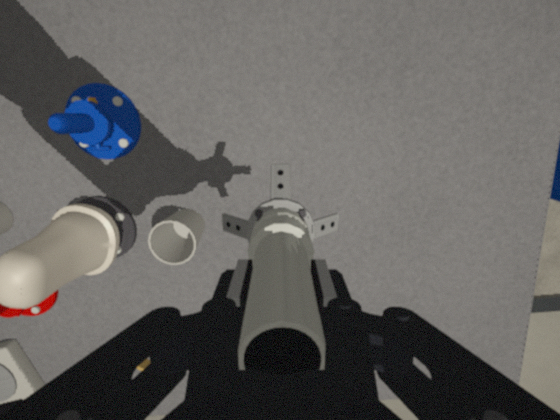

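View pics/s6.png

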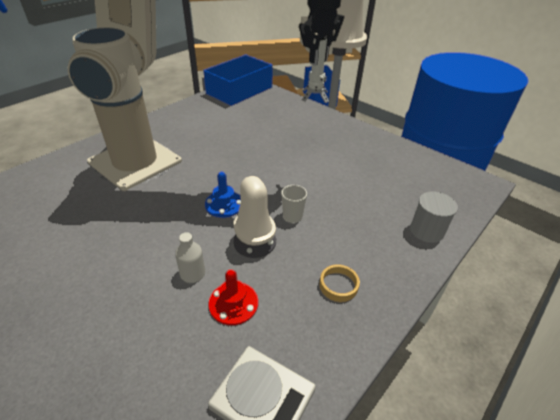

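```bash
python3 - <<'E'
from h import *
import pickle
o=ori(1.24);s=[.5330,.0113]
manip.move_to([*s,.38],o)
manip.servo_line([*s,.325],o,rate=.1)
manip.hold(.4)
print(manip.get_contact_force().round(2),manip.get_position().round(4),manip.get_time())
c=wcam();pickle.dump(c,open("w9.pkl","wb"));save(c,"w9.png",(180,120,380,270),4)
c=manip.camera("scene");pickle.dump(c,open("s7.pkl","wb"));save(c,"s7.png",(180,60,340,260),4)
c=manip.camera("top");save(c,"tp7.png",(220,180,360,300),5)
E
```

```text
[-0.02  0.06 -1.68] [0.5331 0.0113 0.3253] 30.4083
```

View pics/w9.png

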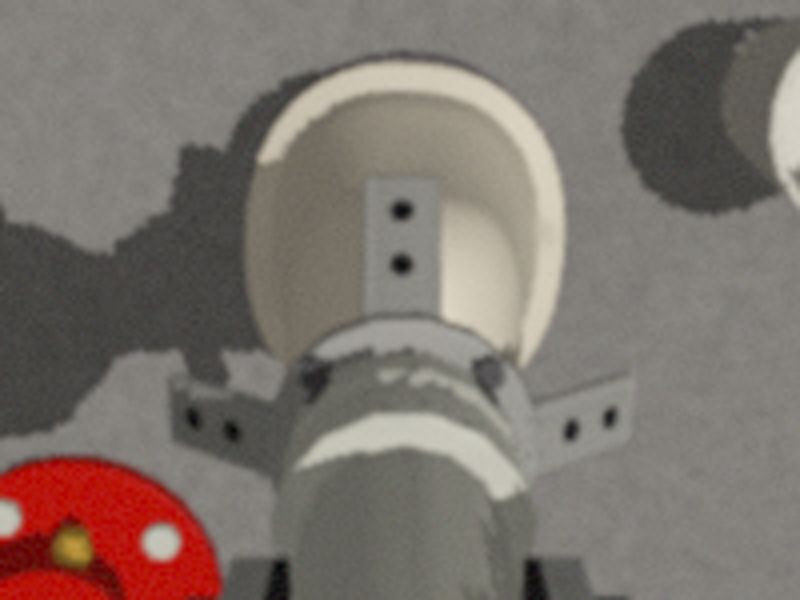

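View pics/s7.png

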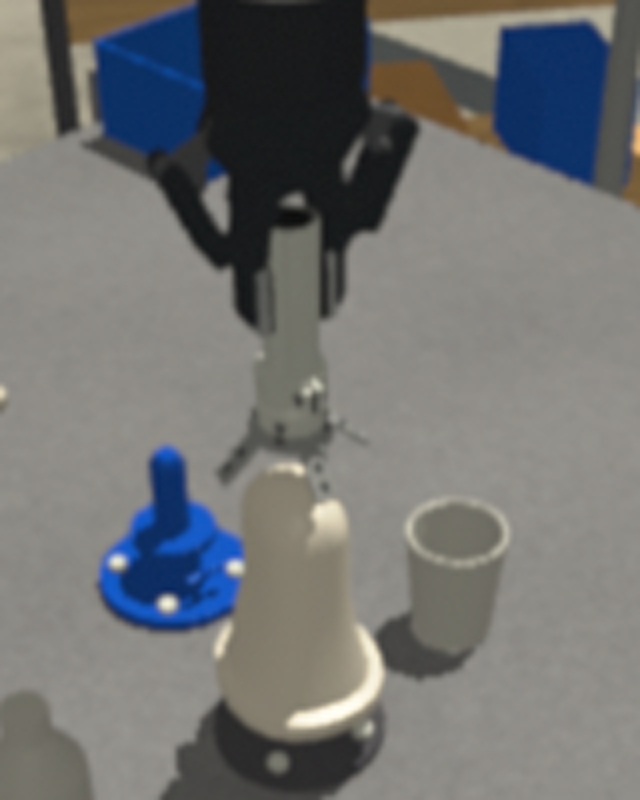

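View pics/tp7.png

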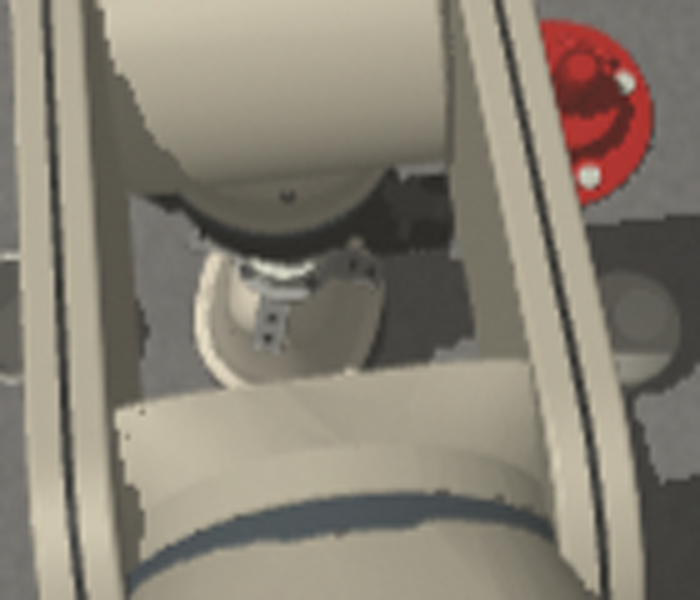

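The wrist view shows the upper arm (column about 402 in the crop) centred on the oval (247–565, centre 406) and in line with it. Next is the slow descent to a 10 mm gap.

```bash
python3 - <<'E'
from h import *
import pickle
o=ori(1.24);s=[.5330,.0113]
for z in(.315,.308,.303,.2995):
    manip.servo_line([*s,z],o,rate=.04);f=manip.get_contact_force();print(z,f.round(2))
    if f[2]>1: manip.servo_line([*s,z+.02],o,rate=.05);break
manip.hold(.5)
print(manip.get_contact_force().round(2),manip.get_torque().round(3),manip.get_position().round(4),manip.get_width(),manip.get_time())
c=wcam();pickle.dump(c,open("w10.pkl","wb"));save(c,"w10.png",(180,120,380,270),4)
c=manip.camera("scene");pickle.dump(c,open("s8.pkl","wb"));save(c,"s8.png",(210,110,310,210),6)
save(c,"s8f.png")
print([proj(c,[.533,.0113,h]).round(1) for h in(.19,.2,.21,.216,.252,.335)])
E
```

```text
0.315 [ 0.28  0.15 -2.39]
0.308 [ 0.92 -0.51 -2.25]
0.303 [ 0.23  0.29 -1.74]
0.2995 [ 0.13  0.75 -1.67]
[ 0.21 -0.85 -1.95] [-0.043  0.033 -0.034] [0.533  0.0113 0.2995] 0.02867658804332136 32.3083
[array([253.4, 183.7]), array([253.3, 180.1]), array([253.2, 176.5]), array([253.2, 174.3]), array([252.8, 160.7]), array([252., 126.])]
```

View pics/w10.png

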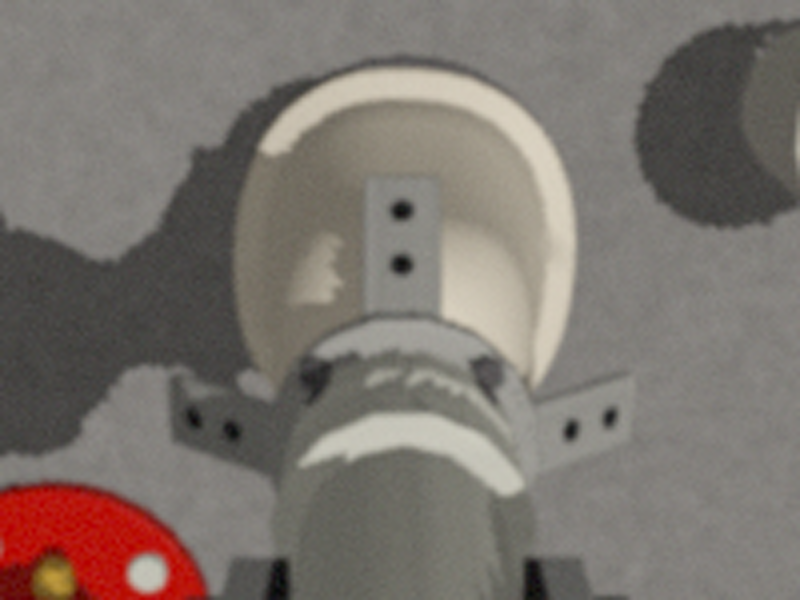

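View pics/s8.png

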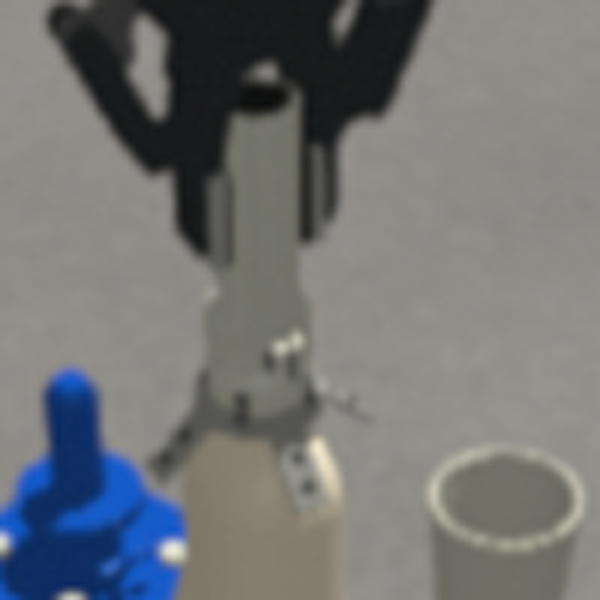

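View pics/s8f.png

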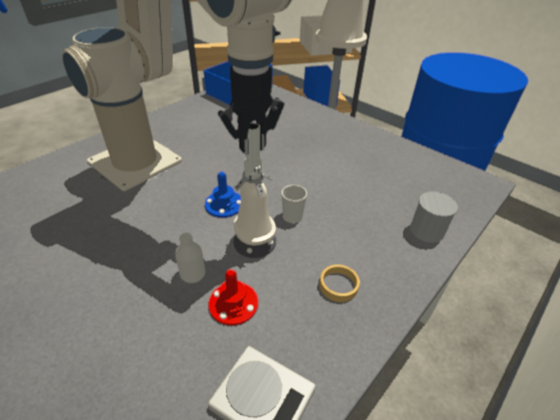

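```bash
python3 - <<'E'
from h import *
import pickle
c=pickle.load(open("w10.pkl","rb"))
T=c["cam_to_world"]@np.linalg.inv(c["mount"])
for n,p in(("tip arm edge",(.1095,0,-.043)),("outer hole",(.1015,0,-.039)),("tip +y",(.1095,.043,0)),("tip -y",(.1095,-.043,0))):
    q=(T@np.append(p,1))[:3];print(n,((proj(c,q)-[180,120]+.5)*4).round(0))
print(manip.get_joint_vel().round(4),manip.get_time())
E
```

```text
tip arm edge [400. 182.]
outer hole [400. 211.]
tip +y [624. 406.]
tip -y [176. 406.]
[-0.0018  0.0002  0.0006  0.0006  0.0019  0.0005] 32.4083
```

The predicted and observed arm positions agree: the outer hole is predicted at (400,211) and seen at (402,210). So the adapter is upright and hasn't slipped, and I'm handing in.

```bash
python3 - <<'E'
from rig import manip
manip.hold(.3);manip.sign_off()
print(manip.get_position().round(4),manip.get_contact_force().round(2),manip.get_width())
E
```

```text
the job is handed in; nothing more can be done
the job is handed in; nothing more can be done
```

The job is handed in: the model is fully on the stand and released, and the adapter is held still over its rounded end. No verdict is reported, so this rests on my last checks, at about 32 s of the 72 s.

- **Model:** I lowered it in small steps and felt no side load on the mandrel. It met the collar at TCP z 0.1586, which is 50 mm above where I gripped it on the bench. A picture after release shows it upright and seated.
- **Adapter:** I gripped it by the tube (opening 28.7 mm), carried it at about 0.38 m and turned it to line up with the oval. The plate is about 10 mm above the crown, worked out from the TCP heights rather than measured directly. The force reading never showed contact with the model.
- **Alignment:** The arm holes and tips in the wrist picture matched the upright, unslipped positions to about a pixel.
- **Other objects:** The bottle, cup and tape roll look unmoved in the last scene picture.

**Disagreements:**
- The two early estimates of the model's yaw differed (-0.22 and -0.43 rad). I settled it at about -0.33 rad with a view from straight above, and the grip then squared the model to that.
- Wrist-camera positions varied by 1 to 2 mm with height. One after-seating measurement put the model about 2 mm further out in x than its released position. I trusted the fit on the mandrel, and this is within the 7 mm allowed sideways.
- The scene view puts the tube top about 2 pixels off its predicted position, a tilt of roughly 0.02 to 0.03 rad, within the 0.08 allowed.

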